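# Stack the washed rolling guides crosswise to dry

## Task

The rolling-guide slats have been washed and are draining in the sloping rack: finish stacking them crosswise on the drying board, in pairs of one thickness. Lay the blue-ended slat across the green pair, parallel to its blue partner and right above the free bearer, then lay the two red-ended slats across the blue pair, one right above each green slat, all centred and square to the board. Bring each slat down flat and level and let go only once it rests on the pair below, without dropping it or pressing hard: the bearers under the stack are offcuts, so its height differs each time and has to be felt; leave the paddle in the rack and everything else on the table where it is.

Things in the scene. Friction and masses are not known exactly. Their poses are not given: they have to be found in the camera images.
- board: plywood drying board, 250 x 250 x 12 mm, fixed. Origin: centre of its underside. On it, immovable, the stack begun: two dark bearers along x at y -70, +70 mm; green slats (12 mm) across them along y at x -70, +70; a blue slat on those along x at y +70. The bearers are offcuts, 12 to 24 mm high, a new height each time, not measured: tops of the green slats are 36 to 48 mm above the origin.
- place_blue (a point): point on the board's top face (12 mm above its origin) straight below the middle of the second blue slat once laid: over the free bearer, at the board's x 0, y -70 mm. Axes as the board's; the slat lies along x, its underside on the green slats. It gives no height of the stack: that has to be felt or seen.
- place_red_0 (a point): point on the board's top face straight below the middle of a red slat once laid: over a green slat, at the board's x -70 mm, y 0. Axes as the board's; the slat lies along y, its underside on the blue slats, 10 mm higher than theirs.
- place_red_1 (a point): the same for the other red slat, over the other green slat, at the board's x +70 mm, y 0. Either red slat may go to either place.
- rack: open wooden draining rack, 326 wide, 220 deep, 170 mm high, fixed. Origin on the table under its middle; its slope falls 30 degrees towards its +x (away from the robot). Slots at y -117, -39, +39, +117 mm; a slat's underside centre is 100 mm up. Two 14 mm dowels carry it 70 mm below and 75 mm above its middle: free space under it between them. Lip at the low edge 12 mm high.
- blue_b: wooden rolling-guide slat, 200 x 30 x 10 mm, about 44 g, 28 mm of each end painted blue. Origin: centre of its underside; x along its length, z out of its top face. At the start it lies in a slot (any) of the draining rack, its x pointing down the 30 degree slope, underside on the dowels, low end against the lip.
- red_a: wooden rolling-guide slat, 200 x 30 x 8 mm, about 36 g, 28 mm of each end painted red. Origin: centre of its underside; x along its length, z out of its top face. At the start it lies in a slot (any) of the draining rack, its x pointing down the 30 degree slope, underside on the dowels, low end against the lip.
- red_b: wooden rolling-guide slat, 200 x 30 x 8 mm, about 36 g, 28 mm of each end painted red. Origin: centre of its underside; x along its length, z out of its top face. At the start it lies in a slot (any) of the draining rack, its x pointing down the 30 degree slope, underside on the dowels, low end against the lip. Twin of red_a.
- paddle: dark wooden clay paddle, 220 mm long, blade 118 x 46, handle 22 wide, 9 mm thick; lies in the remaining slot of the rack, handle up the slope. Origin on its underside, 100 mm up from the lower end; axes as for the slats. Bystander.
- glaze_bottle: white bottle, 40 mm across, 85 mm high, origin under its base. Bystander.
- bisque_bowl: small terracotta bowl, 100 mm across, 45 mm high, origin under its base. Bystander.
- scraper: steel scraper with a wooden back, 90 x 55 x 8 mm, lying flat, origin at the centre of its underside. Bystander.
- brush_tin: open tin, 84 mm across, 90 mm high, with two brushes up to 165 mm high, origin under its base. Bystander.
- slip_jar: brown jar with a blue cap, 72 mm across, 100 mm high, origin under its base. Bystander.
Mind the look-alikes: they are no part of the job. Leave any yellow look-alike of the blue_b alone.

How it is judged (in metres and radians):
On the way, in this order (a step that is already met when the one before it is completed fails the run):
1. the blue-ended slat from the rack is brought down flat and level into its place on the green pair while still held (x of blue_b in the frame of board between -0.02 and 0.02 m and z of blue_b in the frame of board between 0.033 and 0.051 m and angle between the x axis of blue_b and the x axis of board, either way round below 0.12 rad and angle between blue_b's own z axis and vertical below 0.06 rad and y of blue_b in the frame of board between -0.085 and -0.055 m and contact force between the fingers and blue_b above 1 N and contact force between blue_b and board above 0.3 N), for 0.06 s.
2. it is let go and lies still in its place (x of blue_b in the frame of board between -0.02 and 0.02 m and z of blue_b in the frame of board between 0.033 and 0.051 m and angle between the x axis of blue_b and the x axis of board, either way round below 0.12 rad and angle between blue_b's own z axis and vertical below 0.06 rad and y of blue_b in the frame of board between -0.085 and -0.055 m and contact force between the fingers and blue_b below 0.1 N and linear speed of blue_b below 0.02 m/s), for 0.2 s.
3. a red-ended slat is brought down flat and level across the blue pair while still held (((y of red_a in the frame of board between -0.02 and 0.02 m and z of red_a in the frame of board between 0.043 and 0.061 m and angle between the x axis of red_a and the y axis of board, either way round below 0.12 rad and angle between red_a's own z axis and vertical below 0.06 rad and (x of red_a in the frame of board between -0.085 and -0.055 m or x of red_a in the frame of board between 0.055 and 0.085 m) and z of red_a in the frame of blue_b between 0.006 and 0.014 m and contact force between the fingers and red_a above 1 N and (contact force between red_a and board above 0.3 N or contact force between red_a and blue_b above 0.3 N)) or (y of red_b in the frame of board between -0.02 and 0.02 m and z of red_b in the frame of board between 0.043 and 0.061 m and angle between the x axis of red_b and the y axis of board, either way round below 0.12 rad and angle between red_b's own z axis and vertical below 0.06 rad and (x of red_b in the frame of board between -0.085 and -0.055 m or x of red_b in the frame of board between 0.055 and 0.085 m) and z of red_b in the frame of blue_b between 0.006 and 0.014 m and contact force between the fingers and red_b above 1 N and (contact force between red_b and board above 0.3 N or contact force between red_b and blue_b above 0.3 N)))), for 0.06 s.
4. with that one let go, the other red-ended slat is brought down the same way (((y of red_a in the frame of board between -0.02 and 0.02 m and z of red_a in the frame of board between 0.043 and 0.061 m and angle between the x axis of each of red_a, red_b and the y axis of board, either way round below 0.12 rad and angle between each of red_a, red_b's own z axis and vertical below 0.06 rad and (x of red_a in the frame of board between -0.085 and -0.055 m or x of red_a in the frame of board between 0.055 and 0.085 m) and z of red_a in the frame of blue_b between 0.006 and 0.014 m and contact force between the fingers and red_a above 1 N and (contact force between red_a and board above 0.3 N or contact force between red_a and blue_b above 0.3 N) and y of red_b in the frame of board between -0.02 and 0.02 m and z of red_b in the frame of board between 0.043 and 0.061 m and (x of red_b in the frame of board between -0.085 and -0.055 m or x of red_b in the frame of board between 0.055 and 0.085 m) and z of red_b in the frame of blue_b between 0.006 and 0.014 m and contact force between the fingers and red_b below 0.1 N) or (y of red_b in the frame of board between -0.02 and 0.02 m and z of red_b in the frame of board between 0.043 and 0.061 m and angle between the x axis of each of red_b, red_a and the y axis of board, either way round below 0.12 rad and angle between each of red_b, red_a's own z axis and vertical below 0.06 rad and (x of red_b in the frame of board between -0.085 and -0.055 m or x of red_b in the frame of board between 0.055 and 0.085 m) and z of red_b in the frame of blue_b between 0.006 and 0.014 m and contact force between the fingers and red_b above 1 N and (contact force between red_b and board above 0.3 N or contact force between red_b and blue_b above 0.3 N) and y of red_a in the frame of board between -0.02 and 0.02 m and z of red_a in the frame of board between 0.043 and 0.061 m and (x of red_a in the frame of board between -0.085 and -0.055 m or x of red_a in the frame of board between 0.055 and 0.085 m) and z of red_a in the frame of blue_b between 0.006 and 0.014 m and contact force between the fingers and red_a below 0.1 N))), for 0.06 s.
At the end, for the whole second after the job is handed in: The three slats from the rack lie flat (0.06 rad), still and released: the blue one on the greens, the reds on both blues (undersides 10 mm above the blue's, within 4 mm), one over each green; each within 15 mm of its line 70 mm off the board's middle, 20 mm of centred and 0.12 rad of square (all of step 2 and y of red_a in the frame of board between -0.02 and 0.02 m and z of red_a in the frame of board between 0.043 and 0.061 m and angle between the x axis of each of red_a, red_b and the y axis of board, either way round below 0.12 rad and angle between each of red_a, red_b's own z axis and vertical below 0.06 rad and (x of red_a in the frame of board between -0.085 and -0.055 m or x of red_a in the frame of board between 0.055 and 0.085 m) and z of red_a in the frame of blue_b between 0.006 and 0.014 m and y of red_b in the frame of board between -0.02 and 0.02 m and z of red_b in the frame of board between 0.043 and 0.061 m and (x of red_b in the frame of board between -0.085 and -0.055 m or x of red_b in the frame of board between 0.055 and 0.085 m) and z of red_b in the frame of blue_b between 0.006 and 0.014 m and horizontal distance between red_a and red_b above 0.1 m and contact force between the fingers and red_a below 0.1 N and contact force between the fingers and red_b below 0.1 N and linear speed of each of red_a, red_b below 0.02 m/s); the robot touches nothing.
It fails at once if a slat is pressed onto the stack with more than 45 N (contact force between any of blue_b, red_a, red_b and board above 45 N or contact force between any of red_a, red_b and blue_b above 45 N).
It fails at once if the paddle in the rack, the bottle, bowl, scraper, brush tin or jar is shifted by more than 20 mm (distance of any of paddle, glaze_bottle, bisque_bowl, scraper, brush_tin, slip_jar from where it was at the start of the episode above 0.02 m).
It also fails if it takes over 72 s, if anything falls off the work surface, if the arm or the gripper's body presses on something with over 40 N, if the wrist force passes 120 N, or if a joint passes its speed limit or range.

## Robot

A 6-joint arm with a two-finger parallel gripper is mounted at the origin on the work surface. World frame = base frame: x ahead of the robot, y to its left, z up, the work surface at z = 0. Lengths are in m, angles in degrees, forces in N, time in s.
With the tool pointing down it reaches from about 0.4 to 0.825 m from the base axis. Payload 7 kg.
Tool frame: the origin (TCP) lies between the finger pads; the fingertips stand 19 mm ahead of it and the grasp point (between the pads) is the TCP; z points along the fingers, y is the line along which they close (so a half turn about z gives the same grasp; the last joint's range is limited). The gripper opens to 88 mm and grips with 3 to 60 N. Pads are 19 mm wide; open, the fingers measure 130 mm over their backs; the gripper's body (78 mm by 193 mm) begins 47 mm behind the grasp point.
Start: joints at [84.001, 20.546, 0.682, 0, -70.136, -16.507], TCP at [0.258, 0.624, 0.246] pointing down, gripper open.
Joint ranges: [-176.03, 176.03], [-82.01, 121.73], [-58.28, 71.71], [-173.87, 95.51], [-174.79, -0.11], [-173.66, 173.66]. Speed limits (degrees/s): [136.94, 136.94, 172.46, 180, 180, 180].

## Interface

Orientations are given as [roll, pitch, yaw] about the fixed x, y, z axes, in that order (R = Rz(yaw) Ry(pitch) Rx(roll)).
In Python, from plant import get_obs, snapshot, close_job, spot_in, spot_point gives the robot as it stands.
- The arm moves only by the tool play_rows, never from a script. Its argument "plan" is a list of rows, each a list of 6 numbers: the shift along the tool's x, y, z in cm, then the turn, a rotation vector about the tool's x, y, z in degrees. A call has 1 to 20 rows; each row shifts and turns the commanded pose from where the row before left it, along the tool's axes as they then stand; what a row does not reach is not made up. A row lasts 1/12 s, in which the tool goes at most 41.7 mm and 7.16 degrees, less where a joint would pass 70% of its speed; a pose out of reach is approached as far as the arm can. A call is refused whole if a number of a shift passes 4.17 or a number of a turn 7.16, either way. A call with a gripper value outside its range is refused whole. "grip" is the finger opening in cm, from 0 to 8.76, set as the call begins (left out, the last holds). The fingers move at their own pace and stop on an object; the grip force is fixed at half the most. Time passes only in rows, so rows that do not move let the fingers close. It gives the time, the measured TCP pose, the force, the opening and the grip force at its end, in the units of the state.
- get_obs(): the state, without advancing time (a new reading comes with each control period).
- snapshot(name): name is "scene" or "side" or "wrist"; returns a dict with "frame" (384x512x3 uint8, red, green, blue), "fx", "fy", "cx", "cy" (pixels), "position" and "attitude" of the camera in the world. Camera axes: x right, y down, z forward; pixel columns grow to the right and rows downward; lengths in m; the calibration is good to about 2 mm. The wrist camera is an equidistant fisheye: a pixel r from the principal point sees the ray r / f radians off the axis. A picture is of the moment at which its call begins. There is no depth.
- close_job(): hands the job in; it is judged then, once.
Trained networks look in the newest picture that a camera, given by its name, has taken for a name from the list of things; names that differ only in an ending like _2 or _b are one class to them, and where a whole thing is asked for, a point or a joint stands for the part that bears it (a point fixed in the world has none). Each returns a list of dicts, best first, with "score" (0 to 1); they miss things now and then, are a little off and sometimes report something else, mostly with a low value. They report only what shows in the picture. A call takes as long as a camera call. They do not tell look-alikes from the thing itself.
- spot_in(camera, thing): "position" ([x, y, z] in m, in world coordinates, good to about 4 mm: the middle of the surface that is visible of it).
- spot_point(camera, thing): "position" ([x, y, z] in m, in world coordinates, good to about 4 mm: a listed point, or the origin of a listed thing).
The state is a dict: "clock": time; "joint_pos": joint angles; "qvel": joint speeds; "tau": joint torques, N m; "tool_pos": TCP position; "orientation": TCP orientation; "force": force on the tool from outside, world axes, zero at the start; "moment": the same for the moment, N m; "opening": finger opening in m; "gripper_force": force on a finger pad.
Only numpy, scipy, OpenCV 4.12 (cv2) and the standard library are available. Lean on these libraries where they do the work, as an engineer would, in place of code of your own. Each camera call takes 0.05 s, during which the arm holds its last target. There are 200 camera calls.

## Working session

There is one attempt and no reset: what is moved stays moved. The work goes in short steps, Python scripts to look and compute and a tool call to move; the robot and the scene stay as the last step left them, time stands still between calls to the robot, and variables do not carry over. Pictures are saved under pics/ and viewed, at most 10 in all, crops included, and the job is handed in when it is done.

Besides the shell and the picture viewer there is one more tool, called after ">>>" as name([rows], argument=value, ...), one row to a line, values as JSON. play_rows: Moves the arm, as the interface text tells. Its arguments: {"type":"object","properties":{"plan":{"type":"array","items":{"type":"array","items":{"type":"number"}}},"grip":{"type":"number"}},"required":["plan"]}

```bash
ls; mkdir -p pics; cat > h.py <<'E'
import numpy as np, cv2
from plant import get_obs, snapshot, close_job, spot_in, spot_point
E
python3 - <<'E'
from h import *
ims=[]
for c in ("scene","side"):
    s=snapshot(c); cv2.imwrite(f"pics/{c}0.png",s["frame"][:,:,::-1]); print(c,{k:v for k,v in s.items() if k!="frame"})
    for t in ("board","place_blue","place_red_0","place_red_1","rack","blue_b","red_a","paddle"):
        print(t,[(round(d["score"],2),np.round(d["position"],3).tolist()) for d in spot_point(c,t)])
print(get_obs())
E
```

```text
pics
scene {'fx': 349.44279768770383, 'fy': 349.44279768770383, 'cx': 249.72848607658986, 'cy': 191.2244004084271, 'position': array([1.32284294, 0.26104883, 0.77253842]), 'attitude': array([-130.09909895,    0.53285258,  106.9150053 ])}
board [(0.75, [0.554, 0.247, 0.002]), (0.62, [0.49, -0.294, 0.101])]
place_blue [(0.64, [0.529, 0.185, 0.014])]
place_red_0 [(0.95, [0.492, 0.27, 0.01]), (0.66, [0.621, 0.216, 0.013])]
place_red_1 [(0.95, [0.492, 0.27, 0.01]), (0.66, [0.621, 0.216, 0.013])]
rack [(0.83, [0.484, -0.249, -0.002]), (0.68, [0.41, 0.0, 0.001])]
blue_b [(0.76, [0.495, -0.372, 0.099]), (0.62, [0.487, -0.249, -0.0]), (0.47, [0.233, -0.369, -0.001])]
red_a [(0.72, [0.489, -0.295, 0.103]), (0.62, [0.48, -0.14, 0.098])]
paddle [(0.82, [0.484, -0.216, 0.101]), (0.53, [0.783, 0.014, -0.001])]
side {'fx': 428.848520209812, 'fy': 428.848520209812, 'cx': 264.1675207935443, 'cy': 189.44666855700842, 'position': array([ 0.05435879, -1.01014145,  0.78788847]), 'attitude': array([-123.0260084 ,    0.27688856,  -24.05460239])}
board [(0.62, [0.553, 0.244, -0.002])]
place_blue [(0.71, [0.
[... 482 characters left out ...]
.75, [0.478, -0.211, 0.1])]
{'clock': 0.9, 'joint_pos': array([ 8.40007705e+01,  2.05445069e+01,  6.82692219e-01,  1.01329785e-04,
       -7.01341578e+01, -1.65053641e+01]), 'qvel': array([ 0.04256791, -0.02271831, -0.0030478 , -0.05470524,  0.00073118,
       -0.06580864]), 'tau': array([ 2.37357381e-04, -5.82357502e+01,  2.93303025e+01,  7.00233176e+00,
        1.25623040e-02, -2.56338285e-05]), 'tool_pos': array([0.25838924, 0.62358001, 0.24558808]), 'orientation': array([-1.79996111e+02,  1.05284792e-03, -2.25045591e+01]), 'force': array([ 0.3552297 , -0.40177   ,  0.67672313]), 'moment': array([-0.02138624, -0.0425315 ,  0.02249139]), 'gripper_force': 0.0, 'opening': 0.0879672050660436}
```

View pics/scene0.png

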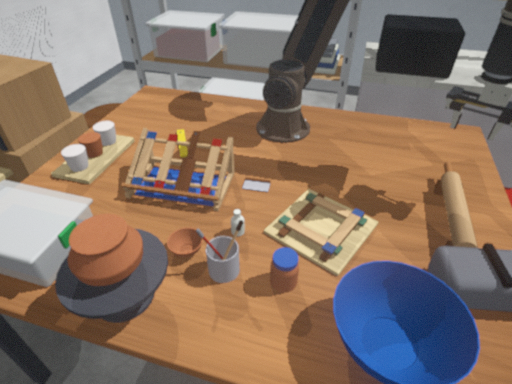

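View pics/side0.png

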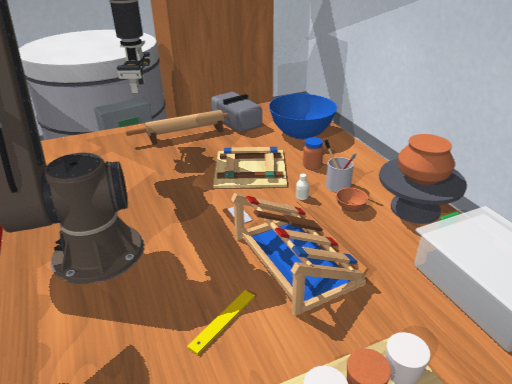

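Scene view: the rack is at (180,170) and the board stack at (322,230). The yellow look-alike lies on the table at (182,143), or (223,322) in the side view. Candidates for blue_b are the blue-ended slat at the rack's outer slot (scene ~(145,160), side ~(320,262)), the yellow bar, and the blue slat already on the board. I choose the rack one and check it in a crop with the model overlaid.

```bash
cat >> h.py <<'E'
from scipy.spatial.transform import Rotation as Ro
def proj(s,P,fish=False):
    R=Ro.from_euler('xyz',s["attitude"],degrees=True).as_matrix()
    p=(np.atleast_2d(P)-s["position"])@R
    if fish:
        r=np.hypot(p[:,0],p[:,1])+1e-12; k=np.arctan2(r,p[:,2])/r
        return np.c_[s["cx"]+s["fx"]*k*p[:,0],s["cy"]+s["fy"]*k*p[:,1]]
    return np.c_[s["cx"]+s["fx"]*p[:,0]/p[:,2],s["cy"]+s["fy"]*p[:,1]/p[:,2]]
def box(L=.2,W=.03,z=.01): return np.array([[a*L/2,b*W/2,z] for a,b in((1,1),(1,-1),(-1,-1),(-1,1))])
def rackT(x,y,yaw): # slope frame -> world, slot offset added by caller
    return Ro.from_euler('z',yaw,degrees=True).as_matrix(), np.array([x,y,0])
SL=Ro.from_euler('y',30,degrees=True).as_matrix()
def rackslat(rp,ys,z=.01,W=.03,L=.2):
    R,t=rackT(*rp); return (np.array([0,ys,.1])+box(L,W,z)@SL.T)@R.T+t
def boardslat(bp,c,z,along='x',L=.2):
    R,t=rackT(*bp); b=box(L,.03,0); b=b if along=='x' else b[:,[1,0,2]]
    return (np.array([c[0],c[1],z])+b)@R.T+t
def draw(img,s,P,k,o,fish=False,col=(0,255,255)):
    q=((proj(s,P,fish)-o+.5)*k).astype(int); cv2.polylines(img,[q],True,col,1)
RP=(.486,-.2535,3.8); BP=(.5555,.244,-23.)
E
python3 - <<'E'
from h import *
out=[]
for c,o1,w in (("scene",(115,115),(270,160)),("side",(205,125),(180,190))):
    s=snapshot(c); k=3 if c=="scene" else 3
    x,y=o1; im=cv2.resize(np.ascontiguousarray(s["frame"][y:y+w[1],x:x+w[0],::-1]),None,fx=k,fy=k,interpolation=cv2.INTER_CUBIC)
    for ys in (-.117,-.039,.117): draw(im,s,rackslat(RP,ys),k,np.array(o1))
    draw(im,s,boardslat(BP,(0,0),.012,L=.25)[:0].reshape(-1,3) if 0 else boardslat(BP,(-.07,0),.042,'y'),k,np.array(o1),col=(0,255,0))
    draw(im,s,boardslat(BP,(.07,0),.042,'y'),k,np.array(o1),col=(0,255,0))
    draw(im,s,boardslat(BP,(0,.07),.052),k,np.array(o1),col=(255,0,255))
    cv2.imwrite(f"pics/{c}1.png",im)
E
```

```text
(no output)
```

View pics/side1.png

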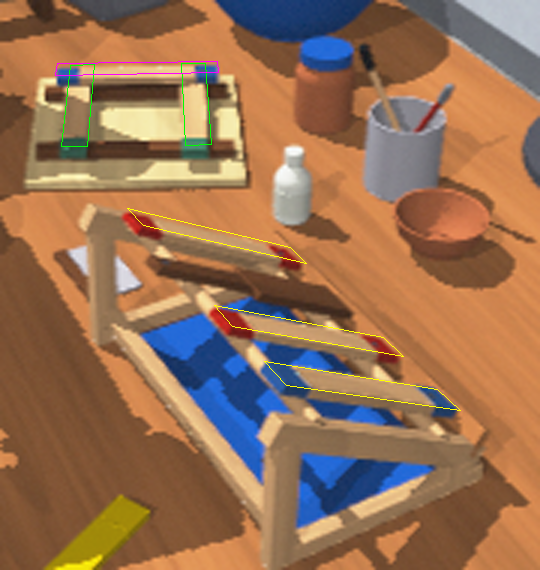

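View pics/scene1.png

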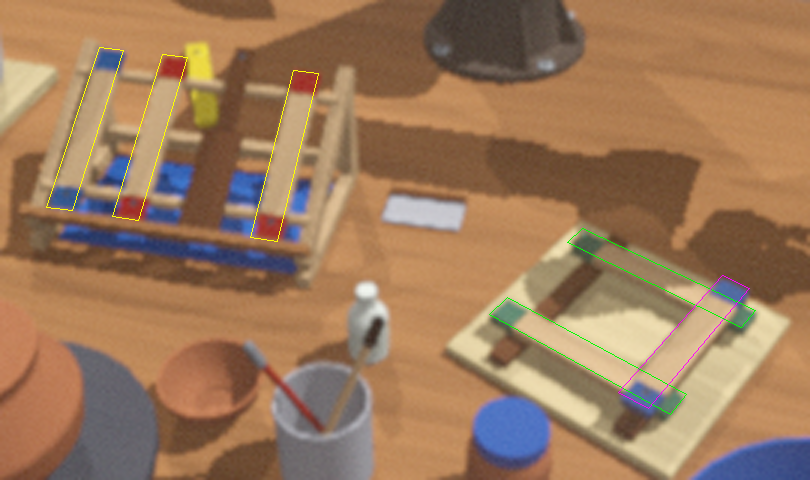

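The overlay fits all three rack slats. Blue-ended is the outer slot at (85,130) in the scene crop, red-ended are at (150,135) and (285,155), the paddle is between the reds, and the yellow bar lies on the table behind at (200,85). The board outline sits slightly high in the side view. I'll hover over the board on the way and look with the wrist camera.

>>> play_rows([
  [3.5, 2, -0.3, 0, 0, 0],
  [3.5, 2, -0.3, 0, 0, 0],
  [3.5, 2, -0.3, 0, 0, 0],
  [3.5, 2, -0.3, 0, 0, 0],
  [3.5, 2, -0.3, 0, 0, 0],
  [3.5, 2, -0.3, 0, 0, 0],
  [3.5, 2, -0.3, 0, 0, 0],
  [3.5, 2, -0.3, 0, 0, 0],
  [3.5, 2, -0.3, 0, 0, 0],
  [3.5, 2, -0.3, 0, 0, 0],
  [3.5, 2, -0.3, 0, 0, 0],
  [3.5, 1.8, -0.3, 0, 0, 0],
  [0, 0, 0, 0, 0, 0],
  [0, 0, 0, 0, 0, 0],
], grip=3.8)

```text
clock: 2.17
tool_pos: [0.5565, 0.241, 0.2815]
orientation: [-180.0, -0.0, -22.7]
force: [-0.6, 0.7, 0.7]
opening: 0.0382
gripper_force: 0.0
```

```bash
python3 - <<'E'
from h import *
import pickle
s=snapshot("wrist"); pickle.dump(s,open("wb.pkl","wb"))
print({k:v for k,v in s.items() if k!="frame"}); o=get_obs(); print(o["tool_pos"],o["orientation"],o["opening"])
for t in ("board","place_blue","place_red_0"): print(t,[(round(d["score"],2),np.round(d["position"],3).tolist()) for d in spot_point("wrist",t)])
im=cv2.resize(np.ascontiguousarray(s["frame"][:,:,::-1]),None,fx=1.5,fy=1.5); O=np.zeros(2)
for a in(-.07,.07): draw(im,s,boardslat(BP,(a,0),.042,'y'),1.5,O,True,(0,255,0))
draw(im,s,boardslat(BP,(0,.07),.052),1.5,O,True,(255,0,255))
cv2.imwrite("pics/wb.png",im)
E
```

```text
{'fx': 297.3186396354542, 'fy': 297.3186396354542, 'cx': 252.3786197440345, 'cy': 191.74428238925935, 'position': array([0.61786827, 0.21458816, 0.42045895]), 'attitude': array([ 1.65525668e+02, -8.71567830e-03, -1.12712074e+02])}
[0.55567676 0.24210799 0.2814315 ] [ 1.79998400e+02  1.21531644e-02 -2.26313596e+01] 0.037732299689713186
board [(0.58, [0.556, 0.245, 0.001])]
place_blue [(0.55, [0.53, 0.181, 0.013]), (0.26, [0.64, 0.008, 0.0])]
place_red_0 [(0.93, [0.618, 0.214, 0.008]), (0.6, [0.49, 0.272, 0.011])]
```

View pics/wb.png

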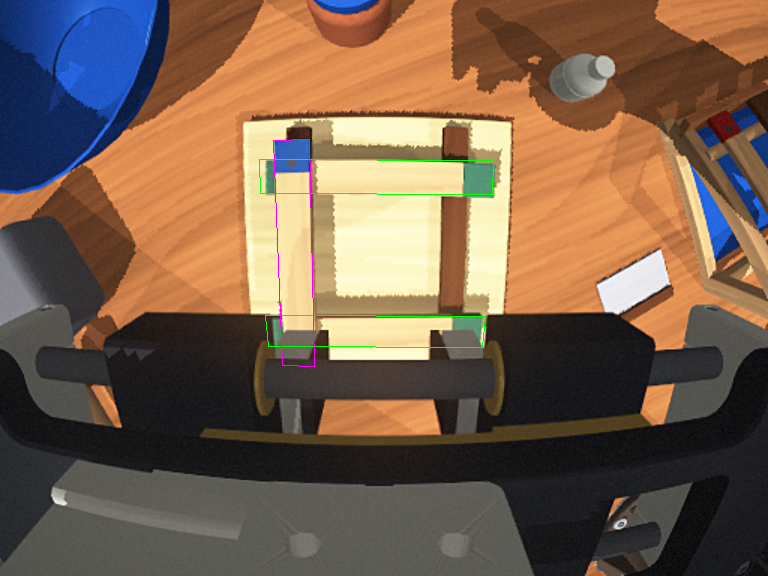

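The wrist view shows the model lying on the green slats (far green at (380,178)) and on the blue slat (293,250), with the free bearer at (455,220). The board pose is good to 1–2 mm, and the stack looks near the low end of its range. Next is the tilted pre-grasp over blue_b.

```bash
cat >> h.py <<'E'
def delta(p0,r0,p1,R1):
    R0=Ro.from_euler('xyz',r0,degrees=True)
    return np.round(R0.inv().apply(np.array(p1)-p0)*100,2), np.round((R0.inv()*R1).as_rotvec(degrees=True),2)
def grasp(rp,ys,h):
    R=Ro.from_euler('z',rp[2],degrees=True); n=R.apply(SL[:,2])
    return R.apply([0,ys,.1])+[rp[0],rp[1],0]+h*n, Ro.from_euler('xyz',[180,30,rp[2]],degrees=True)
E
python3 - <<'E'
from h import *
o=get_obs(); p,R=grasp(RP,-.117,.12); print(p,delta(o["tool_pos"],o["orientation"],p,R))
E
```

```text
[ 0.55362213 -0.36626634  0.20392305] (array([23.18, 56.43,  7.76]), array([ -6.87, -29.46, -25.63]))
```

>>> play_rows([
  [1.45, 3.53, 0, 0, 0, 0],
  [1.45, 3.53, 0, 0, 0, 0],
  [1.45, 3.53, 0, 0, 0, 0],
  [1.45, 3.53, 0, 0, 0, 0],
  [1.45, 3.53, 0, 0, 0, 0],
  [1.45, 3.53, 0, 0, 0, 0],
  [1.45, 3.53, 0, 0, 0, 0],
  [1.45, 3.53, 0, 0, 0, 0],
  [1.45, 3.53, 0, 0, 0, 0],
  [1.45, 3.53, 0, 0, 0, 0],
  [1.45, 3.53, 0, 0, 0, 0],
  [1.45, 3.53, 0, 0, 0, 0],
  [1.45, 3.53, 0, 0, 0, 0],
  [1.45, 3.53, 0, 0, 0, 0],
  [1.45, 3.53, 0, 0, 0, 0],
  [1.45, 3.53, 0, 0, 0, 0],
])

```text
clock: 3.7
tool_pos: [0.5539, -0.368, 0.2817]
orientation: [-180.0, -0.0, -22.4]
force: [0.4, -0.1, -0.8]
opening: 0.038
gripper_force: 0.0
```

>>> play_rows([
  [0, 0, 3.88, 0, 0, 0],
  [0, 0, 3.88, 0, 0, 0],
  [0, 0, 0, -1.14, -4.91, -4.27],
  [0, 0, 0, -1.15, -4.91, -4.27],
  [0, 0, 0, -1.14, -4.91, -4.27],
  [0, 0, 0, -1.15, -4.91, -4.27],
  [0, 0, 0, -1.14, -4.91, -4.27],
  [0, 0, 0, -1.15, -4.91, -4.27],
  [0, 0, 0, 0, 0, 0],
  [0, 0, 0, 0, 0, 0],
])

```text
clock: 4.53
tool_pos: [0.5546, -0.3657, 0.2016]
orientation: [-180.0, 30.1, 3.9]
force: [-1.0, -0.0, 0.1]
opening: 0.0378
gripper_force: 0.0
```

```bash
python3 - <<'E'
from h import *
import pickle
s=snapshot("wrist"); pickle.dump(s,open("wr.pkl","wb"))
o=get_obs(); print(o["tool_pos"],o["orientation"],o["opening"],o["joint_pos"])
p,R=grasp(RP,-.117,.009); print(delta(o["tool_pos"],o["orientation"],p,R))
for t in ("blue_b","red_a"): print(t,[(round(d["score"],2),np.round(d["position"],3).tolist()) for d in spot_point("wrist",t)])
im=cv2.resize(np.ascontiguousarray(s["frame"][:,:,::-1]),None,fx=1.5,fy=1.5); O=np.zeros(2)
for ys in (-.117,-.039): draw(im,s,rackslat(RP,ys),1.5,O,True)
cv2.imwrite("pics/wr.png",im)
E
```

```text
[ 0.55436045 -0.3663071   0.20295543] [179.9882481   29.99591174   3.78124338] 0.03788605314278202 [-12.30560654  36.64514767  12.19528003   7.99921012 -94.51805447
 104.65794307]
(array([-1.100e-01, -1.000e-02,  1.105e+01]), array([ 0.  , -0.  , -0.02]))
blue_b [(0.77, [0.497, -0.368, 0.102])]
red_a [(0.78, [0.477, -0.131, 0.098]), (0.64, [0.493, -0.293, 0.098])]
```

View pics/wr.png

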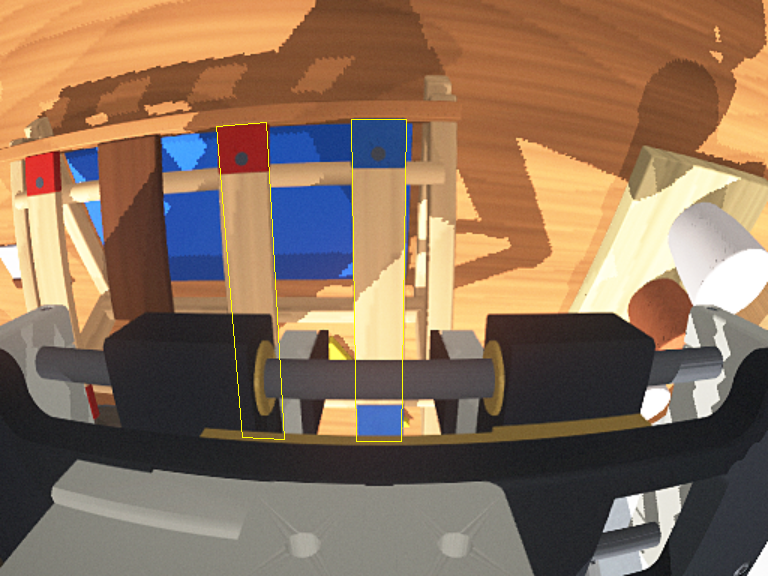

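The overlay matches blue_b (379,150) to within about 1 mm. The outer rail starts about 28 mm from the slat axis, so I'll keep the fingertips only ~5 mm below the underside and descend while watching the force.

>>> play_rows([
  [-0.1, 0, 2.5, 0, 0, 0],
  [0, 0, 2.5, 0, 0, 0],
  [0, 0, 2.5, 0, 0, 0],
  [0, 0, 1.5, 0, 0, 0],
  [0, 0, 0.4, 0, 0, 0],
  [0, 0, 0.4, 0, 0, 0],
  [0, 0, 0.4, 0, 0, 0],
  [0, 0, 0.4, 0, 0, 0],
  [0, 0, 0, 0, 0, 0],
  [0, 0, 0, 0, 0, 0],
], grip=3.7)

```text
clock: 5.52
tool_pos: [0.5007, -0.3715, 0.1139]
orientation: [179.9, 29.9, 3.7]
force: [1.3, -0.8, 2.6]
opening: 0.0367
gripper_force: 2.1
```

>>> play_rows([
  [0, 0, 0, 0, 0, 0],
  [0, 0, 0, 0, 0, 0],
  [0, 0, 0, 0, 0, 0],
  [0, 0, 0, 0, 0, 0],
  [0, 0, 0, 0, 0, 0],
  [0, 0, 0, 0, 0, 0],
], grip=0)

```text
clock: 6.02
tool_pos: [0.5004, -0.3713, 0.1132]
orientation: [179.9, 29.9, 3.7]
force: [2.0, 0.8, 5.1]
opening: 0.0295
gripper_force: 29.9
```

>>> play_rows([
  [0, 0, -0.5, 0, 0, 0],
  [0, 0, -1, 0, 0, 0],
  [0, 0, -2, 0, 0, 0],
  [0, 0, -3, 0, 0, 0],
  [0, 0, -3, 0, 0, 0],
  [0, 0, -3, 0, 0, 0],
  [0, 0, -3, 0, 0, 0],
  [0, 0, 0, 0, 0, 0],
  [0, 0, 0, 0, 0, 0],
  [0, 0, 0, 0, 0, 0],
])

```text
clock: 6.85
tool_pos: [0.5768, -0.3657, 0.2462]
orientation: [-179.9, 30.0, 3.7]
force: [-0.1, -0.4, -0.9]
opening: 0.0298
gripper_force: 29.8
```

```bash
cat >> h.py <<'E'
def place(bp,c,z,yawoff):
    R,t=rackT(*bp); return R@np.array([c[0],c[1],0])+t+[0,0,z], Ro.from_euler('xyz',[180,0,bp[2]+yawoff],degrees=True)
E
python3 - <<'E'
from h import *
o=get_obs(); print(o["tool_pos"],o["orientation"],o["opening"],o["gripper_force"],o["force"])
p,R=place(BP,(0,-.07),.15,0)
R0=Ro.from_euler('xyz',o["orientation"],degrees=True)
print("rot",delta(o["tool_pos"],o["orientation"],p,R)[1]); print("shift after",p,R.inv().apply(p-o["tool_pos"])*100)
E
```

```text
[ 0.5767684  -0.36571515  0.24615071] [-179.9337413    30.03631845    3.74525629] 0.02975812048569423 29.816405475139618 [-0.05486473 -0.3904737  -0.91796609]
rot [ 6.95 29.5  26.11]
shift after [0.52814882 0.17956466 0.15      ] [-25.78123526 -48.29355288   9.61507081]
```

>>> play_rows([
  [0, 0, 0, 1.16, 4.92, 4.35],
  [0, 0, 0, 1.16, 4.92, 4.35],
  [0, 0, 0, 1.16, 4.92, 4.35],
  [0, 0, 0, 1.16, 4.92, 4.35],
  [0, 0, 0, 1.16, 4.92, 4.35],
  [0, 0, 0, 1.15, 4.9, 4.36],
  [-1.84, -3.45, 0, 0, 0, 0],
  [-1.84, -3.45, 0, 0, 0, 0],
  [-1.84, -3.45, 0, 0, 0, 0],
  [-1.84, -3.45, 0, 0, 0, 0],
  [-1.84, -3.45, 0, 0, 0, 0],
  [-1.84, -3.45, 0, 0, 0, 0],
  [-1.84, -3.45, 0, 0, 0, 0],
  [-1.84, -3.45, 0, 0, 0, 0],
  [-1.84, -3.45, 0, 0, 0, 0],
  [-1.84, -3.45, 0, 0, 0, 0],
  [-1.84, -3.45, 0, 0, 0, 0],
  [-1.84, -3.45, 0, 0, 0, 0],
])

```text
clock: 8.35
tool_pos: [0.5337, 0.1023, 0.2455]
orientation: [179.9, 0.0, -23.0]
force: [0.5, -0.2, -0.7]
opening: 0.0297
gripper_force: 29.8
```

>>> play_rows([
  [-1.84, -3.45, 0, 0, 0, 0],
  [-1.84, -3.45, 0, 0, 0, 0],
  [0, 0, 2.5, 0, 0, 0],
  [0, 0, 3.5, 0, 0, 0],
  [0, 0, 3, 0, 0, 0],
  [0, 0, 0, 0, 0, 0],
  [0, 0, 0, 0, 0, 0],
  [0, 0, 0, 0, 0, 0],
])

```text
clock: 9.02
tool_pos: [0.5292, 0.1789, 0.1576]
orientation: [180.0, -0.1, -23.0]
force: [0.7, -0.7, 0.2]
opening: 0.0294
gripper_force: 29.8
```

```bash
cat > look.py <<'E'
from h import *
import sys
# usage: look.py cx cy z along h thing : tool->target residual, overlay of the held slat
cx,cy,zt=map(float,sys.argv[1:4]); al=sys.argv[4]; T=float(sys.argv[5]); name=sys.argv[6]
o=get_obs(); p,R=place(BP,(cx,cy),zt,0 if al=='x' else 90)
print(o["clock"],o["tool_pos"],o["orientation"],o["opening"],o["force"]); print(delta(o["tool_pos"],o["orientation"],p,R))
Rt=Ro.from_euler('xyz',o["orientation"],degrees=True)
ims=[]
for c in ("wrist","side"):
    s=snapshot(c); f=c=="wrist"; O=np.array([0,0]) if f else np.array([190,110]); k=1 if f else 3.
    fr=s["frame"][:,:,::-1]; fr=fr if f else fr[110:238,190:330]
    im=cv2.resize(np.ascontiguousarray(fr),None,fx=k,fy=k,interpolation=cv2.INTER_CUBIC)
    for z in (.0135-T,):
        b=box(z=0); b[:,2]=z; draw(im,s,Rt.apply(b)+o["tool_pos"],k,O,f)
    for a in(-.07,.07): draw(im,s,boardslat(BP,(a,0),.038,'y'),k,O,f,(0,255,0))
    draw(im,s,boardslat(BP,(0,.07),.048),k,O,f,(255,0,255))
    ims.append(im)
h=384; w=cv2.copyMakeBorder(ims[0],0,0,0,0,0); n=ims[1]; n=n[:384]
n=cv2.resize(n,(int(n.shape[1]*384/n.shape[0]),384)); im=np.hstack([w[:, 60:440],n])
cv2.imwrite(f"pics/{name}.png",im); print(im.shape)
E
python3 look.py 0 -.07 .09 x .01 pb1
```

```text
9.0167 [0.5292015  0.17888141 0.15757013] [ 1.79975214e+02 -1.13593974e-01 -2.29912539e+01] 0.029389047950350196 [ 0.71085489 -0.72554334  0.18151582]
(array([-0.14, -0.02,  6.76]), array([ 0.02, -0.11,  0.01]))
(384, 800, 3)
```

View pics/pb1.png

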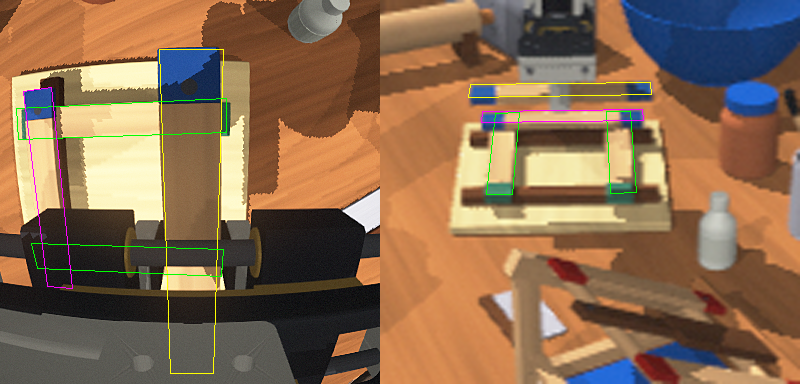

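The held slat sits in the grip as modelled, level, with its end at (190,75). The board overlay is good to about 2 mm. I'll descend, then feel for contact.

>>> play_rows([
  [-0.1, -0.02, 3, 0, -0.1, 0],
  [0, 0, 3, 0, 0, 0],
  [0, 0, 2.3, 0, 0, 0],
  [0, 0, 0.4, 0, 0, 0],
  [0, 0, 0.3, 0, 0, 0],
  [0, 0, 0.2, 0, 0, 0],
  [0, 0, 0.1, 0, 0, 0],
  [0, 0, 0, 0, 0, 0],
  [0, 0, 0, 0, 0, 0],
])

```text
clock: 9.87
tool_pos: [0.5284, 0.18, 0.0646]
orientation: [-179.9, -0.0, -23.0]
force: [-0.1, -0.9, -0.5]
opening: 0.0299
gripper_force: 29.8
```

>>> play_rows([
  [0, 0, 0.1, 0, 0, 0],
  [0, 0, 0.1, 0, 0, 0],
  [0, 0, 0.1, 0, 0, 0],
  [0, 0, 0.1, 0, 0, 0],
  [0, 0, 0, 0, 0, 0],
])

```text
clock: 10.28
tool_pos: [0.5276, 0.1795, 0.0591]
orientation: [180.0, 0.0, -23.0]
force: [0.1, -0.6, 0.1]
opening: 0.0295
gripper_force: 29.8
```

>>> play_rows([
  [0, 0, 0.1, 0, 0, 0],
  [0, 0, 0.1, 0, 0, 0],
  [0, 0, 0.1, 0, 0, 0],
  [0, 0, 0, 0, 0, 0],
])

```text
clock: 10.62
tool_pos: [0.5276, 0.1795, 0.0561]
orientation: [180.0, 0.0, -23.0]
force: [-0.4, 0.2, -0.1]
opening: 0.0297
gripper_force: 29.8
```

>>> play_rows([
  [0, 0, 0.1, 0, 0, 0],
  [0, 0, 0.1, 0, 0, 0],
  [0, 0, 0, 0, 0, 0],
])

```text
clock: 10.87
tool_pos: [0.5277, 0.1795, 0.0541]
orientation: [180.0, 0.0, -23.0]
force: [-0.4, -0.7, -1.0]
opening: 0.0295
gripper_force: 29.8
```

>>> play_rows([
  [0, 0, 0.1, 0, 0, 0],
  [0, 0, 0.1, 0, 0, 0],
  [0, 0, 0, 0, 0, 0],
])

```text
clock: 11.12
tool_pos: [0.5276, 0.1795, 0.0521]
orientation: [180.0, 0.0, -23.0]
force: [-0.4, 0.3, -0.5]
opening: 0.0293
gripper_force: 29.8
```

>>> play_rows([
  [0, 0, 0.1, 0, 0, 0],
  [0, 0, 0, 0, 0, 0],
])

```text
clock: 11.28
tool_pos: [0.5278, 0.1796, 0.0513]
orientation: [180.0, 0.0, -23.0]
force: [-1.3, 0.2, 0.1]
opening: 0.0299
gripper_force: 29.8
```

>>> play_rows([
  [0, 0, 0.1, 0, 0, 0],
  [0, 0, 0, 0, 0, 0],
])

```text
clock: 11.45
tool_pos: [0.5279, 0.1796, 0.0512]
orientation: [180.0, 0.0, -23.0]
force: [-3.5, -1.2, 7.2]
opening: 0.0295
gripper_force: 29.8
```

>>> play_rows([
  [0, 0, 0.1, 0, 0, 0],
  [0, 0, 0, 0, 0, 0],
])

```text
clock: 11.62
tool_pos: [0.5279, 0.1796, 0.051]
orientation: [180.0, -0.0, -23.0]
force: [-6.9, -0.9, 16.3]
opening: 0.0295
gripper_force: 29.8
```

Contact was felt at TCP z ≈ 0.0512, so the green tops are at about 0.0377. I'll ease off slightly, release, and rise.

>>> play_rows([
  [0, 0, -0.1, 0, 0, 0],
  [0, 0, 0, 0, 0, 0],
])

```text
clock: 11.78
tool_pos: [0.528, 0.1798, 0.0511]
orientation: [-180.0, 0.0, -23.0]
force: [-2.6, -0.3, 9.1]
opening: 0.0293
gripper_force: 29.8
```

>>> play_rows([
  [0, 0, 0, 0, 0, 0],
  [0, 0, 0, 0, 0, 0],
  [0, 0, 0, 0, 0, 0],
  [0, 0, 0, 0, 0, 0],
], grip=4.5)

```text
clock: 12.12
tool_pos: [0.5277, 0.1795, 0.0501]
orientation: [180.0, 0.0, -23.0]
force: [0.2, -0.9, 1.0]
opening: 0.0442
gripper_force: 0.0
```

>>> play_rows([
  [0, 0, -0.5, 0, 0, 0],
  [0, 0, -1.5, 0, 0, 0],
  [0, 0, -4, 0, 0, 0],
  [0, 0, -4, 0, 0, 0],
  [0, 0, -4, 0, 0, 0],
  [0, 0, -4, 0, 0, 0],
  [0, 0, 0, 0, 0, 0],
  [0, 0, 0, 0, 0, 0],
])

```text
clock: 12.78
tool_pos: [0.529, 0.1803, 0.2337]
orientation: [-179.7, -0.1, -23.0]
force: [-0.5, -1.1, -1.3]
opening: 0.045
gripper_force: 0.0
```

```bash
python3 - <<'E'
from h import *
s=snapshot("wrist"); im=cv2.resize(np.ascontiguousarray(s["frame"][:,:,::-1]),None,fx=1.5,fy=1.5); O=np.zeros(2)
o=get_obs(); print(o["tool_pos"],o["orientation"],o["opening"],o["force"])
for a in(-.07,.07): draw(im,s,boardslat(BP,(a,0),.0377,'y'),1.5,O,True,(0,255,0))
for a in (-.07,.07): draw(im,s,boardslat(BP,(0,a),.0477),1.5,O,True,(255,0,255))
cv2.imwrite("pics/pb2.png",im[:450])
for ys in (-.039,.117):
    p,R=grasp(RP,ys,.12); print(ys,p,delta(o["tool_pos"],o["orientation"],p,R))
E
```

```text
[0.52790599 0.17975663 0.23146123] [-1.79908657e+02 -9.09631199e-03 -2.30054779e+01] 0.04489911435053011 [-1.15290308 -0.75187097 -0.54738688]
-0.039 [ 0.54845277 -0.28843782  0.20392305] (array([20.19, 42.3 ,  2.69]), array([ -7.1 , -29.48, -26.16]))
0.117 [ 0.53811404 -0.13278079  0.20392305] (array([13.15, 28.37,  2.71]), array([ -7.1 , -29.48, -26.16]))
```

View pics/pb2.png

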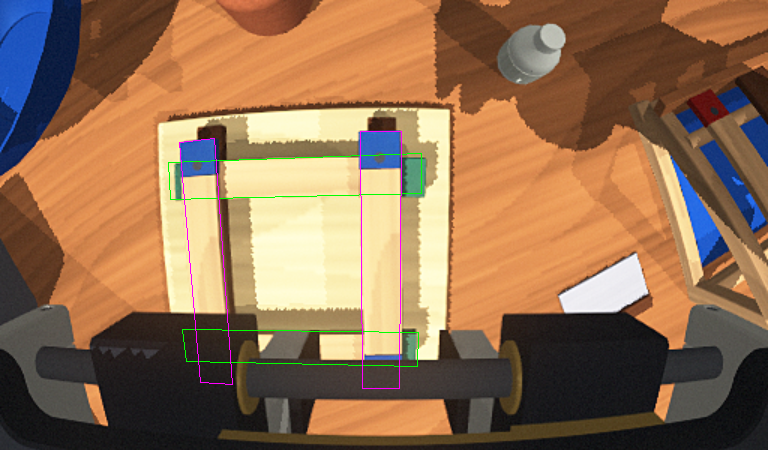

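Blue_b lies right on its outline, with its end at (380,150), level and over the free bearer. Next is the red slat in the slot nearest the board.

>>> play_rows([
  [1.64, 3.55, 0, 0, 0, 0],
  [1.64, 3.55, 0, 0, 0, 0],
  [1.64, 3.55, 0, 0, 0, 0],
  [1.64, 3.55, 0, 0, 0, 0],
  [1.64, 3.55, 0, 0, 0, 0],
  [1.64, 3.55, 0, 0, 0, 0],
  [1.64, 3.55, 0, 0, 0, 0],
  [1.67, 3.52, 0, 0, 0, 0],
  [0, 0, 2.7, 0, 0, 0],
  [0, 0, 0, -1.18, -4.91, -4.36],
  [0, 0, 0, -1.18, -4.91, -4.36],
  [0, 0, 0, -1.18, -4.91, -4.36],
  [0, 0, 0, -1.18, -4.91, -4.36],
  [0, 0, 0, -1.18, -4.91, -4.36],
  [0, 0, 0, -1.18, -4.91, -4.36],
  [0, 0, 0, 0, 0, 0],
  [0, 0, 0, 0, 0, 0],
], grip=3.7)

```text
clock: 14.25
tool_pos: [0.5377, -0.1326, 0.2001]
orientation: [179.9, 30.4, 3.7]
force: [0.1, -0.3, -0.6]
opening: 0.037
gripper_force: 0.0
```

```bash
cat > chk.py <<'E'
from h import *
import sys
ys=float(sys.argv[1]); s=snapshot("wrist"); o=get_obs(); p,R=grasp(RP,ys,.0135)
print(o["tool_pos"],o["orientation"],o["opening"]); print(delta(o["tool_pos"],o["orientation"],p,R))
print([(round(d["score"],2),np.round(d["position"],3).tolist()) for d in spot_point("wrist","red_a")])
hsv=cv2.cvtColor(s["frame"],cv2.COLOR_RGB2HSV); m=(((hsv[...,0]<6)|(hsv[...,0]>174))&(hsv[...,1]>150)&(hsv[...,2]>50)).astype(np.uint8)
n,l,st,c=cv2.connectedComponentsWithStats(m)
print([(c[i].round(1).tolist(),st[i].tolist()) for i in range(1,n) if st[i,4]>80])
b=rackslat(RP,ys,.008); R0=(b[0]+b[1])/2; u=(b[0]-b[3]); u/=np.linalg.norm(u)
print("pred end corners",proj(s,b,True).round(1).tolist(),"paint centre",proj(s,R0-.014*u,True).round(1))
E
python3 chk.py .117
```

```text
[ 0.53765828 -0.13278642  0.20141898] [179.89016023  30.22226748   3.68329087] 0.03706538024293479
(array([-5.000e-02, -1.000e-02,  1.041e+01]), array([ 0.05,  0.22, -0.1 ]))
[(0.92, [0.491, -0.292, 0.098]), (0.89, [0.475, -0.134, 0.098])]
[([250.9, 95.5], [233, 80, 37, 33, 1101]), ([418.6, 104.1], [404, 89, 30, 32, 808]), ([252.9, 279.4], [238, 270, 31, 20, 616])]
pred end corners [[233.4, 77.8], [270.0, 77.8], [267.1, 293.1], [236.8, 293.1]] paint centre [[251.7  94.4]]
```

The red end's centroid is within 1 px of the prediction, so I'll descend and grip.

>>> play_rows([
  [-0.05, 0, 2.5, 0, 0.2, -0.1],
  [0, 0, 2.5, 0, 0, 0],
  [0, 0, 2.5, 0, 0, 0],
  [0, 0, 1.3, 0, 0, 0],
  [0, 0, 0.4, 0, 0, 0],
  [0, 0, 0.4, 0, 0, 0],
  [0, 0, 0.4, 0, 0, 0],
  [0, 0, 0.4, 0, 0, 0],
  [0, 0, 0, 0, 0, 0],
  [0, 0, 0, 0, 0, 0],
])

```text
clock: 15.18
tool_pos: [0.4863, -0.1365, 0.1139]
orientation: [180.0, 29.8, 3.9]
force: [0.7, -0.4, 0.1]
opening: 0.0372
gripper_force: 0.0
```

>>> play_rows([
  [0, 0, 0, 0, 0, 0],
  [0, 0, 0, 0, 0, 0],
  [0, 0, 0, 0, 0, 0],
  [0, 0, 0, 0, 0, 0],
  [0, 0, 0, 0, 0, 0],
  [0, 0, 0, 0, 0, 0],
], grip=0)

```text
clock: 15.68
tool_pos: [0.4863, -0.1365, 0.1138]
orientation: [180.0, 29.8, 3.9]
force: [1.4, 0.6, 2.0]
opening: 0.0294
gripper_force: 30.0
```

>>> play_rows([
  [0, 0, -0.5, 0, 0, 0],
  [0, 0, -1, 0, 0, 0],
  [0, 0, -2, 0, 0, 0],
  [0, 0, -3, 0, 0, 0],
  [0, 0, -3, 0, 0, 0],
  [0, 0, -3, 0, 0, 0],
  [0, 0, -3, 0, 0, 0],
  [0, 0, 0, 0, 0, 0],
  [0, 0, 0, 0, 0, 0],
  [0, 0, 0, 0, 0, 0],
])

```text
clock: 16.52
tool_pos: [0.5626, -0.131, 0.2477]
orientation: [-180.0, 29.9, 3.9]
force: [0.5, -0.1, -1.9]
opening: 0.0294
gripper_force: 30.0
```

```bash
cat > go.py <<'E'
from h import *
import sys
cx=float(sys.argv[1]); o=get_obs(); p,R=place(BP,(cx,0),.15,90)
print(o["tool_pos"],o["orientation"],o["opening"],o["joint_pos"])
R1=Ro.from_euler('xyz',[180,0,RP[2]],degrees=True)
print("level",delta(o["tool_pos"],o["orientation"],p,R1)[1],"shift",(R1.inv().apply(p-o["tool_pos"])*100).round(2),"turn z",delta(p,[180,0,RP[2]],p,R)[1])
E
python3 go.py -.07; python3 go.py .07
```

```text
[ 0.56262794 -0.13104698  0.24767685] [-179.99103389   29.90371869    3.88193335] 0.0294357538959595 [  5.68115232  29.11559488   8.58512174  -0.918065   -99.35961187
  88.2908721 ]
level [1.00e-02 2.99e+01 8.00e-02] shift [ -4.47 -40.63   9.77] turn z [  0.    0.  -63.2]
[ 0.56262794 -0.13104698  0.24767685] [-179.99103389   29.90371869    3.88193335] 0.0294357538959595 [  5.68115232  29.11559488   8.58512174  -0.918065   -99.35961187
  88.2908721 ]
level [1.00e-02 2.99e+01 8.00e-02] shift [  8.02 -34.31   9.77] turn z [  0.    0.  -63.2]
```

>>> play_rows([
  [0, 0, 0, 0, 5.98, 0],
  [0, 0, 0, 0, 5.98, 0],
  [0, 0, 0, 0, 5.98, 0],
  [0, 0, 0, 0, 5.98, 0],
  [0, 0, 0, 0, 5.98, 0],
  [0.89, -3.81, 0, 0, 0, 0],
  [0.89, -3.81, 0, 0, 0, 0],
  [0.89, -3.81, 0, 0, 0, 0],
  [0.89, -3.81, 0, 0, 0, 0],
  [0.89, -3.81, 0, 0, 0, 0],
  [0.89, -3.81, 0, 0, 0, 0],
  [0.89, -3.81, 0, 0, 0, 0],
  [0.89, -3.81, 0, 0, 0, 0],
  [0.89, -3.81, 0, 0, 0, 0],
])

```text
clock: 17.68
tool_pos: [0.6185, 0.2177, 0.2468]
orientation: [179.9, 0.1, 3.9]
force: [1.4, 0.0, -0.3]
opening: 0.0296
gripper_force: 30.0
```

>>> play_rows([
  [0, 0, 0, 0, 0, -7.02],
  [0, 0, 0, 0, 0, -7.02],
  [0, 0, 0, 0, 0, -7.02],
  [0, 0, 0, 0, 0, -7.02],
  [0, 0, 0, 0, 0, -7.02],
  [0, 0, 0, 0, 0, -7.02],
  [0, 0, 0, 0, 0, -7.02],
  [0, 0, 0, 0, 0, -7.02],
  [0, 0, 0, 0, 0, -7.04],
  [0, 0, 2.5, 0, 0, 0],
  [0, 0, 3.5, 0, 0, 0],
  [0, 0, 3, 0, 0, 0],
  [0, 0, 0, 0, 0, 0],
  [0, 0, 0, 0, 0, 0],
  [0, 0, 0, 0, 0, 0],
])

```text
clock: 18.93
tool_pos: [0.6203, 0.2163, 0.1592]
orientation: [179.9, -0.0, 67.1]
force: [0.0, 0.2, -0.1]
opening: 0.0294
gripper_force: 30.0
```

```bash
python3 look.py .07 0 .066 y .008 pr1
```

```text
18.9333 [0.6202547  0.2163255  0.15917097] [ 1.79904913e+02 -6.05229517e-04  6.71158533e+01] 0.029399592900720185 [ 0.00303705  0.24594286 -0.05308552]
(array([ 0.02, -0.06,  9.32]), array([ 0.1 , -0.  ,  0.12]))
(384, 800, 3)
```

View pics/pr1.png

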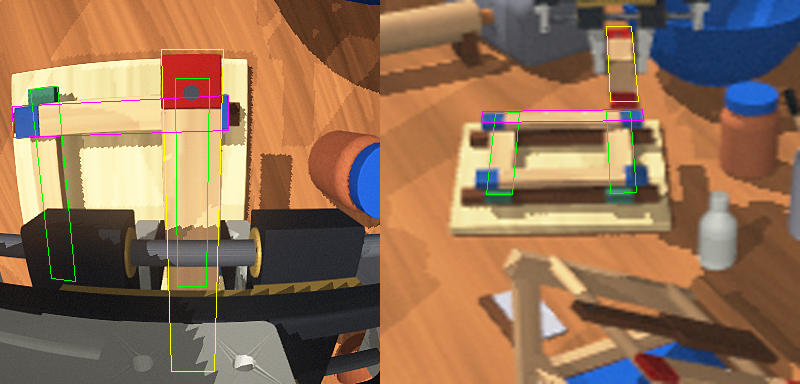

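The held red slat matches its model (end at (192,78)), and the side view shows the paddle and the other red slat untouched. I'll descend to just above the expected contact at TCP z ≈ 0.061.

>>> play_rows([
  [0.02, -0.06, 3, 0.1, 0, 0.1],
  [0, 0, 3, 0, 0, 0],
  [0, 0, 2.2, 0, 0, 0],
  [0, 0, 0.6, 0, 0, 0],
  [0, 0, 0.3, 0, 0, 0],
  [0, 0, 0.2, 0, 0, 0],
  [0, 0, 0.1, 0, 0, 0],
  [0, 0, 0, 0, 0, 0],
  [0, 0, 0, 0, 0, 0],
])

```text
clock: 19.78
tool_pos: [0.6198, 0.2172, 0.0653]
orientation: [180.0, -0.1, 67.0]
force: [0.9, -0.3, -0.1]
opening: 0.0297
gripper_force: 30.0
```

>>> play_rows([
  [0, 0, 0.1, 0, 0, 0],
  [0, 0, 0, 0, 0, 0],
  [0, 0, 0, 0, 0, 0],
])

```text
clock: 20.03
tool_pos: [0.6194, 0.2169, 0.0634]
orientation: [-180.0, -0.0, 67.0]
force: [-0.1, 0.8, 1.8]
opening: 0.0299
gripper_force: 30.0
```

>>> play_rows([
  [0, 0, 0.1, 0, 0, 0],
  [0, 0, 0, 0, 0, 0],
])

```text
clock: 20.2
tool_pos: [0.6194, 0.2169, 0.0633]
orientation: [-180.0, -0.0, 67.0]
force: [-2.6, 0.5, 9.4]
opening: 0.0299
gripper_force: 30.0
```

```bash
python3 - <<'E'
from h import *
s=snapshot("wrist"); o=get_obs(); R=Ro.from_euler('xyz',o["orientation"],degrees=True)
print(o["tool_pos"],o["orientation"],o["force"],"tool moment",R.inv().apply(o["moment"]),"tool force",R.inv().apply(o["force"]))
hsv=cv2.cvtColor(s["frame"],cv2.COLOR_RGB2HSV); m=(((hsv[...,0]<6)|(hsv[...,0]>174))&(hsv[...,1]>150)&(hsv[...,2]>50)).astype(np.uint8)
n,l,st,c=cv2.connectedComponentsWithStats(m)
print([(c[i].round(1).tolist(),st[i].tolist()) for i in range(1,n) if st[i,4]>80])
b=box(z=.0055); print(proj(s,R.apply(b)+o["tool_pos"],True).round(1).tolist())
E
```

```text
[0.619402   0.21690746 0.06335219] [-1.79984027e+02 -3.30611728e-02  6.70159195e+01] [-4.40250006 -0.5211057   9.99376727] tool moment [ 1.15130885 -0.65838233 -0.00365013] tool force [-2.19303761 -3.85230776 -9.99396083]
[([250.7, 80.4], [221, 54, 61, 55, 3069])]
[[283.4, 48.6], [221.1, 48.6], [230.7, 370.8], [273.8, 370.8]]
```

>>> play_rows([
  [0, 0, 0.1, 0, 0, 0],
  [0, 0, 0, 0, 0, 0],
])

```text
clock: 20.42
tool_pos: [0.6194, 0.2169, 0.0633]
orientation: [-180.0, -0.0, 67.0]
force: [-5.5, -0.3, 17.0]
opening: 0.0293
gripper_force: 30.0
```

```bash
python3 look.py .07 0 .066 y .008 pr2; python3 - <<'E'
from h import *
o=get_obs();print(o["force"],o["moment"])
E
```

```text
20.4167 [0.61937621 0.2169044  0.06328341] [-1.79999558e+02 -3.64145223e-02  6.70349582e+01] 0.0292510051545687 [-5.52723408 -0.34919721 17.02810938]
(array([-0.  ,  0.06, -0.27]), array([-0.  , -0.04,  0.03]))
(384, 800, 3)
[-6.26372039 -1.1473946  16.07187774] [-0.33732321  2.39080363 -0.04236084]
```

View pics/pr2.png

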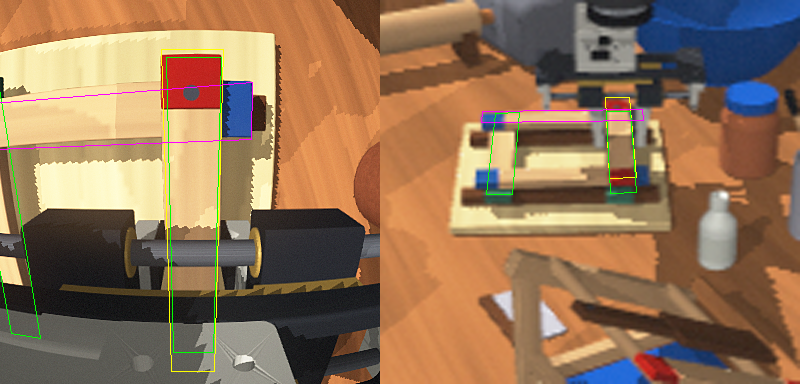

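The red slat is flat across both blues. Its end at (192,80) sits about 2 mm lower in the grip than modelled, which explains the contact height. I'll ease off, release and rise.

>>> play_rows([
  [0, 0, -0.1, 0, 0, 0],
  [0, 0, 0, 0, 0, 0],
])

```text
clock: 20.68
tool_pos: [0.6194, 0.2169, 0.0633]
orientation: [-180.0, -0.0, 67.0]
force: [-3.6, 0.0, 10.1]
opening: 0.0295
gripper_force: 30.0
```

>>> play_rows([
  [0, 0, 0, 0, 0, 0],
  [0, 0, 0, 0, 0, 0],
  [0, 0, 0, 0, 0, 0],
  [0, 0, 0, 0, 0, 0],
], grip=4.2)

```text
clock: 21.02
tool_pos: [0.619, 0.2166, 0.0615]
orientation: [-179.9, 0.0, 67.0]
force: [-0.1, -0.6, -0.4]
opening: 0.0414
gripper_force: 0.0
```

>>> play_rows([
  [0, 0, -0.5, 0, 0, 0],
  [0, 0, -1.5, 0, 0, 0],
  [0, 0, -4, 0, 0, 0],
  [0, 0, -4, 0, 0, 0],
  [0, 0, -4, 0, 0, 0],
  [0, 0, -4, 0, 0, 0],
  [0, 0, 0, 0, 0, 7],
  [0, 0, 0, 0, 0, 7],
  [0, 0, 0, 0, 0, 7],
  [0, 0, 0, 0, 0, 7],
  [0, 0, 0, 0, 0, 7],
  [0, 0, 0, 0, 0, 7],
  [0, 0, 0, 0, 0, 7],
  [0, 0, 0, 0, 0, 7],
  [0, 0, 0, 0, 0, 7.1],
  [0, 0, 0, 0, 0, 0],
])

```text
clock: 22.35
tool_pos: [0.6193, 0.2166, 0.242]
orientation: [-180.0, 0.1, 3.6]
force: [0.6, 0.6, -0.9]
opening: 0.042
gripper_force: 0.0
```

```bash
python3 - <<'E'
from h import *
o=get_obs(); p,R=grasp(RP,-.039,.12); R1=Ro.from_euler('xyz',[180,0,RP[2]],degrees=True)
print(o["tool_pos"],o["orientation"],o["opening"],"shift",(R1.inv().apply(p-o["tool_pos"])*100).round(2))
s=snapshot("wrist"); cv2.imwrite("pics/x.png",s["frame"][:,:,::-1])
for t in ("red_a","blue_b"): print(t,[(round(d["score"],2),np.round(d["position"],3).tolist()) for d in spot_point("wrist",t)])
for c in((.07,0),(-.07,0)): print(place(BP,c,.048,0)[0])
E
```

```text
[0.6192598  0.21659573 0.24202752] [-1.79979863e+02  6.42722166e-02  3.55476391e+00] 0.04201587986440163 shift [-10.41  49.92   3.81]
red_a [(0.78, [0.615, 0.216, 0.048])]
blue_b [(0.76, [0.531, 0.181, 0.037]), (0.59, [0.618, 0.217, 0.01])]
[0.61993534 0.21664882 0.048     ]
[0.49106466 0.27135118 0.048     ]
```

>>> play_rows([
  [-0.8, 3.84, 0, 0, 0, 0],
  [-0.8, 3.84, 0, 0, 0, 0],
  [-0.8, 3.84, 0, 0, 0, 0],
  [-0.8, 3.84, 0, 0, 0, 0],
  [-0.8, 3.84, 0, 0, 0, 0],
  [-0.8, 3.84, 0, 0, 0, 0],
  [-0.8, 3.84, 0, 0, 0, 0],
  [-0.8, 3.84, 0, 0, 0, 0],
  [-0.8, 3.84, 0, 0, 0, 0],
  [-0.8, 3.84, 0, 0, 0, 0],
  [-0.8, 3.84, 0, 0, 0, 0],
  [-0.8, 3.84, 0, 0, 0, 0],
  [-0.8, 3.84, 0, 0, 0, -0.2],
  [0, 0, 3.8, 0, -6, 0],
  [0, 0, 0, 0, -6, 0],
  [0, 0, 0, 0, -6, 0],
  [0, 0, 0, 0, -6, 0],
  [0, 0, 0, 0, -6, 0],
  [0, 0, 0, 0, 0, 0],
  [0, 0, 0, 0, 0, 0],
], grip=3.7)

```text
clock: 24.17
tool_pos: [0.5498, -0.288, 0.2008]
orientation: [-179.8, 30.3, 4.4]
force: [-0.6, -0.2, -0.1]
opening: 0.037
gripper_force: 0.0
```

```bash
python3 chk.py -.039
```

```text
[ 0.54968896 -0.28831774  0.20250928] [-179.87828563   30.09151741    4.27827697] 0.03718947960501602
(array([-0.16, -0.02, 10.59]), array([0.12, 0.09, 0.41]))
[(0.72, [0.488, -0.288, 0.098])]
[([252.1, 95.4], [234, 80, 37, 33, 1093]), ([251.9, 279.4], [237, 270, 31, 20, 609])]
pred end corners [[234.6, 79.6], [271.1, 79.9], [266.1, 293.6], [235.9, 293.4]] paint centre [[252.7  96.2]]
```

Aligned again to within 1 px, so I'll descend and grip.

>>> play_rows([
  [-0.16, -0.02, 2.5, 0.1, 0.1, 0.4],
  [0, 0, 2.5, 0, 0, 0],
  [0, 0, 2.5, 0, 0, 0],
  [0, 0, 1.5, 0, 0, 0],
  [0, 0, 0.4, 0, 0, 0],
  [0, 0, 0.4, 0, 0, 0],
  [0, 0, 0.4, 0, 0, 0],
  [0, 0, 0.4, 0, 0, 0],
  [0, 0, 0, 0, 0, 0],
  [0, 0, 0, 0, 0, 0],
])

```text
clock: 25.1
tool_pos: [0.4955, -0.292, 0.1132]
orientation: [179.9, 29.9, 3.6]
force: [-0.3, -0.6, 0.6]
opening: 0.0371
gripper_force: 0.0
```

>>> play_rows([
  [0, 0, 0, 0, 0, 0],
  [0, 0, 0, 0, 0, 0],
  [0, 0, 0, 0, 0, 0],
  [0, 0, 0, 0, 0, 0],
  [0, 0, 0, 0, 0, 0],
  [0, 0, 0, 0, 0, 0],
], grip=0)

```text
clock: 25.6
tool_pos: [0.4956, -0.2919, 0.113]
orientation: [179.9, 29.9, 3.6]
force: [1.3, -0.0, 2.2]
opening: 0.0296
gripper_force: 30.0
```

>>> play_rows([
  [0, 0, -0.5, 0, 0, 0],
  [0, 0, -1, 0, 0, 0],
  [0, 0, -2, 0, 0, 0],
  [0, 0, -3, 0, 0, 0],
  [0, 0, -3, 0, 0, 0],
  [0, 0, -3, 0, 0, 0],
  [0, 0, -3, 0, 0, 0],
  [0, 0, 0, 0, 0, 0],
  [0, 0, 0, 0, 0, 0],
  [0, 0, 0, 0, 0, 0],
])

```text
clock: 26.43
tool_pos: [0.5721, -0.2865, 0.2467]
orientation: [179.9, 30.0, 3.7]
force: [-0.0, 0.8, -0.5]
opening: 0.0292
gripper_force: 30.0
```

```bash
python3 go.py -.07
```

```text
[ 0.57209327 -0.2864681   0.24669585] [179.93883733  29.99303961   3.65549431] 0.029231753115041805 [ -6.26344841  33.80522582  14.01095886   5.07421457 -99.77966944
  99.47696887]
level [ 2.000e-02  2.999e+01 -1.300e-01] shift [ -4.39 -56.2    9.67] turn z [  0.    0.  -63.2]
```

>>> play_rows([
  [0, 0, 0, 0, 6, 0],
  [0, 0, 0, 0, 6, 0],
  [0, 0, 0, 0, 6, 0],
  [0, 0, 0, 0, 6, 0],
  [0, 0, 0, 0, 6, 0],
  [-0.29, -3.75, 0, 0, 0, 0],
  [-0.29, -3.75, 0, 0, 0, 0],
  [-0.29, -3.75, 0, 0, 0, 0],
  [-0.29, -3.75, 0, 0, 0, 0],
  [-0.29, -3.75, 0, 0, 0, 0],
  [-0.29, -3.75, 0, 0, 0, 0],
  [-0.29, -3.75, 0, 0, 0, 0],
  [-0.29, -3.75, 0, 0, 0, 0],
  [-0.29, -3.75, 0, 0, 0, 0],
  [-0.29, -3.75, 0, 0, 0, 0],
  [-0.29, -3.75, 0, 0, 0, 0],
  [-0.29, -3.75, 0, 0, 0, 0],
  [-0.29, -3.75, 0, 0, 0, 0],
  [-0.29, -3.75, 0, 0, 0, 0],
  [-0.29, -3.75, 0, 0, 0, 0],
])

```text
clock: 28.1
tool_pos: [0.4912, 0.2727, 0.2453]
orientation: [179.8, 0.0, 3.7]
force: [1.3, -0.1, -0.8]
opening: 0.0296
gripper_force: 30.0
```

>>> play_rows([
  [0, 0, 0, 0, 0, -7.02],
  [0, 0, 0, 0, 0, -7.02],
  [0, 0, 0, 0, 0, -7.02],
  [0, 0, 0, 0, 0, -7.02],
  [0, 0, 0, 0, 0, -7.02],
  [0, 0, 0, 0, 0, -7.02],
  [0, 0, 0, 0, 0, -7.02],
  [0, 0, 0, 0, 0, -7.02],
  [0, 0, 0, 0, 0, -7.15],
  [0, 0, 2.5, 0, 0, 0],
  [0, 0, 3.5, 0, 0, 0],
  [0, 0, 3, 0, 0, 0],
  [0, 0, 0, 0, 0, 0],
  [0, 0, 0, 0, 0, 0],
  [0, 0, 0, 0, 0, 0],
])

```text
clock: 29.35
tool_pos: [0.4933, 0.2718, 0.1574]
orientation: [179.9, 0.0, 67.0]
force: [-0.2, -0.4, -0.5]
opening: 0.0299
gripper_force: 30.0
```

```bash
python3 look.py -.07 0 .066 y .008 pr3
```

```text
29.35 [0.49333171 0.27183004 0.15735588] [1.79875838e+02 4.62926946e-02 6.70255954e+01] 0.029892886013089426 [-0.17410295 -0.42462031 -0.47423185]
(array([-0.13, -0.21,  9.14]), array([0.12, 0.05, 0.03]))
(384, 800, 3)
```

>>> play_rows([
  [-0.1, -0.2, 3, 0.1, 0, 0],
  [0, 0, 3, 0, 0, 0],
  [0, 0, 2, 0, 0, 0],
  [0, 0, 0.5, 0, 0, 0],
  [0, 0, 0.3, 0, 0, 0],
  [0, 0, 0.2, 0, 0, 0],
  [0, 0, 0, 0, 0, 0],
  [0, 0, 0, 0, 0, 0],
  [0, 0, 0, 0, 0, 0],
])

```text
clock: 30.2
tool_pos: [0.4911, 0.272, 0.0674]
orientation: [180.0, -0.1, 67.0]
force: [-0.3, 0.3, 0.3]
opening: 0.0297
gripper_force: 30.0
```

>>> play_rows([
  [0, 0, 0.1, 0, 0, 0],
  [0, 0, 0.1, 0, 0, 0],
  [0, 0, 0, 0, 0, 0],
  [0, 0, 0, 0, 0, 0],
])

```text
clock: 30.53
tool_pos: [0.4905, 0.2714, 0.0641]
orientation: [-180.0, 0.1, 67.0]
force: [0.3, 0.4, 0.1]
opening: 0.0295
gripper_force: 30.0
```

>>> play_rows([
  [0, 0, 0.1, 0, 0, 0],
  [0, 0, 0, 0, 0, 0],
])

```text
clock: 30.7
tool_pos: [0.4905, 0.2714, 0.063]
orientation: [-180.0, 0.1, 67.0]
force: [0.8, -0.2, -0.7]
opening: 0.0293
gripper_force: 30.0
```

>>> play_rows([
  [0, 0, 0.1, 0, 0, 0],
  [0, 0, 0, 0, 0, 0],
])

```text
clock: 30.87
tool_pos: [0.4904, 0.2714, 0.0619]
orientation: [-180.0, 0.1, 67.0]
force: [-0.5, 0.3, -0.3]
opening: 0.0294
gripper_force: 30.0
```

>>> play_rows([
  [0, 0, 0.1, 0, 0, 0],
  [0, 0, 0, 0, 0, 0],
])

```text
clock: 31.03
tool_pos: [0.4906, 0.2714, 0.0614]
orientation: [-180.0, 0.1, 67.0]
force: [-1.2, -0.2, 3.7]
opening: 0.0291
gripper_force: 30.0
```

>>> play_rows([
  [0, 0, 0.1, 0, 0, 0],
  [0, 0, 0, 0, 0, 0],
])

```text
clock: 31.2
tool_pos: [0.4906, 0.2715, 0.0614]
orientation: [180.0, 0.0, 67.0]
force: [-4.9, -1.2, 13.7]
opening: 0.0298
gripper_force: 30.0
```

Contact came at 0.0614, as expected. I'll ease off, release and rise clear.

>>> play_rows([
  [0, 0, -0.05, 0, 0, 0],
  [0, 0, 0, 0, 0, 0],
  [0, 0, 0, 0, 0, 0],
])

```text
clock: 31.45
tool_pos: [0.4906, 0.2715, 0.0614]
orientation: [-180.0, 0.0, 67.0]
force: [-3.3, -0.0, 8.6]
opening: 0.0294
gripper_force: 30.0
```

>>> play_rows([
  [0, 0, 0, 0, 0, 0],
  [0, 0, 0, 0, 0, 0],
  [0, 0, 0, 0, 0, 0],
  [0, 0, 0, 0, 0, 0],
], grip=4.2)

```text
clock: 31.78
tool_pos: [0.4905, 0.2714, 0.0604]
orientation: [-180.0, 0.1, 67.0]
force: [0.3, 0.5, -0.3]
opening: 0.0415
gripper_force: 0.0
```

>>> play_rows([
  [0, 0, -0.5, 0, 0, 0],
  [0, 0, -1.5, 0, 0, 0],
  [0, 0, -4, 0, 0, 0],
  [0, 0, -4, 0, 0, 0],
  [0, 0, -4, 0, 0, 0],
  [0, 0, -4, 0, 0, 0],
  [0, 0, 0, 0, 0, 0],
  [0, 0, 0, 0, 0, 0],
  [0, 0, 0, 0, 0, 0],
  [0, 0, 0, 0, 0, 0],
])

```text
clock: 32.62
tool_pos: [0.49, 0.2711, 0.2395]
orientation: [-179.9, 0.2, 67.0]
force: [-0.0, -0.2, -0.6]
opening: 0.0422
gripper_force: 0.0
```

```bash
python3 - <<'E'
from h import *
o=get_obs(); print(o["clock"],o["tool_pos"],o["opening"],o["force"])
for c in ("side","scene","wrist"):
    s=snapshot(c)
    for t in ("red_a","blue_b","paddle"): print(c,t,[(round(d["score"],2),np.round(d["position"],3).tolist()) for d in spot_point(c,t)])
    hsv=cv2.cvtColor(s["frame"],cv2.COLOR_RGB2HSV); m=(((hsv[...,0]<6)|(hsv[...,0]>174))&(hsv[...,1]>130)&(hsv[...,2]>50)).astype(np.uint8)
    n,l,st,ce=cv2.connectedComponentsWithStats(m); print([(ce[i].round(1).tolist(),int(st[i,4])) for i in range(1,n) if st[i,4]>15])
    R,t=rackT(*BP)
    print("pred",[proj(s,R@np.array([x,y,.0557])+t,c=="wrist").round(1).tolist()[0] for x in(-.07,.07) for y in(-.086,.086)])
E
```

```text
32.6167 [0.49003881 0.27105686 0.23950881] 0.04220057750569075 [-0.01688691 -0.2457544  -0.5794578 ]
side red_a [(0.7, [0.49, 0.272, 0.048]), (0.47, [0.616, 0.213, 0.045])]
side blue_b [(0.77, [0.236, -0.372, -0.002]), (0.68, [0.53, 0.178, 0.038])]
side paddle [(0.61, [0.481, -0.212, 0.1])]
[([231.2, 145.0], 21), ([268.5, 145.0], 22), ([229.4, 169.0], 41), ([270.6, 168.6], 46), ([1.6, 212.4], 178)]
pred [[229.3, 167.8], [231.6, 144.7], [270.5, 167.3], [269.1, 144.2]]
scene red_a [(0.96, [0.62, 0.214, 0.045]), (0.58, [0.49, 0.269, 0.046])]
scene blue_b [(0.76, [0.531, 0.179, 0.038]), (0.57, [0.529, 0.184, 0.013]), (0.49, [0.233, -0.37, -0.001])]
scene paddle [(0.93, [0.485, -0.218, 0.101]), (0.23, [0.486, -0.252, 0.001]), (0.18, [0.491, 0.27, 0.046])]
[([310.5, 192.1], 37), ([509.1, 193.7], 62), ([284.2, 216.1], 42), ([361.4, 216.2], 56), ([211.0, 245.7], 37), ([337.1, 244.4], 67)]
pred [[310.4, 191.5], [360.5, 215.4], [284.7, 215.2], [336.7, 243.4]]
wrist red_a [(0.64, [0.617, 0.22, 0.048]), (0.59, [0.492, 0.276, 0.044])]
wrist blue_b [(0.93, [0.533, 0.18, 0.042])]
wrist paddle []
[([251.7, 98.2], 663), ([372.9, 104.8], 557), ([253.6, 237.8], 84)]
pred [[253.0, 247.3], [253.1, 98.3], [364.6, 244.7], [376.3, 103.7]]
```

All four red ends sit within about 1 px of prediction in the side and scene views, the paddle hasn't moved, and the arm is clear. Handing in.

```bash
python3 -c "
from h import *
print(close_job())"
```

```text
the job is handed in; nothing more can be done
None
```

I stacked the blue slat and both red slats, let each go only after feeling it touch down, and handed the job in at about 33 s. The final camera check had the reds within about 1 px of their targets; the hand-in returned no verdict.

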